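# Hold the parts washer's lid half open

### The arm

A 6-joint arm with a two-finger parallel gripper is mounted at the origin on the work surface. World frame = base frame: x ahead of the robot, y to its left, z up, the work surface at z = 0. Lengths are in m, angles in rad, forces in N, time in s.
With the tool pointing down it reaches from about 0.3 to 0.875 m from the base axis. Payload 6.4 kg.
Tool frame: the origin (TCP) lies midway between the tips of the shut fingers; the grasp point (between the pads) lies 19 mm behind it; z points along the fingers, y is the line along which they close (so a half turn about z gives the same grasp; the last joint's range is limited). The gripper opens to 85 mm and grips with 20 to 120 N. Pads are 22 mm wide; open, the fingers measure 114 mm over their backs; the gripper's body (76 mm by 85 mm) begins 54 mm behind the grasp point. The pads swing forward as they close: fully open they stand 13 mm farther back than shut.
Start: joints at [-1.353, 0.181, 1.607, -0, 1.354, -0.206], TCP at [0.236, -0.524, 0.231] pointing down, gripper open.
Joint ranges: [-2.99, 2.99], [-0.89, 2.07], [0.3, 2.58], [-1.14, 4.28], [0, 2.63], [-3.12, 3.12]. Speed limits (rad/s): [2.57, 2.57, 3.01, 3.14, 3.14, 3.14].

### API

Orientations are given as a unit quaternion [w, x, y, z].
In Python, from bench import sensors, vision, ctrl gives the robot as it stands.
- The arm moves only by the tool carry_out, never from a script. Its argument "deltas" is text: rows parted by semicolons, each of 7 numbers parted by spaces: the shift along the tool's x, y, z in mm, then the turn, a rotation vector about the tool's x, y, z in rad, then the closure, from 0 (fully open) to 1 (shut). In form: tx ty tz ax ay az claw; .... A call has 1 to 12 rows; each row is the pose to reach, as a shift and turn from the pose commanded when the call began, along the tool's axes at that moment; what a row does not reach only later rows make up. A row lasts 1/8 s, in which the tool goes at most 62.5 mm and 10.7 degrees, less where a joint would pass 70% of its speed; a pose out of reach is approached as far as the arm can. A call with a gripper value outside its range is refused whole. The fingers move at their own pace and stop on an object; the grip force is fixed at half the most. Time passes only in rows, so rows that repeat a pose let the fingers close. It gives the time, the measured TCP pose, the force, the opening and the grip force at its end, in the units of the state.
- sensors.get_obs(): the state, without advancing time (a new reading comes with each control period).
- vision.camera(name): name is "side" or "top" or "wrist"; returns the picture (480x640x3 uint8, blue, green, red); there is no depth.
- vision.camera_model(name): a dict with "K" (3x3 intrinsics, pixels), "extrinsics" (4x4, takes a point from world to camera coordinates); the wrist camera has in their place "hand_eye" (4x4, takes a point from camera to tool coordinates, whose origin is the TCP and whose axes are the flange's). Camera axes: x right, y down, z forward; pixel columns grow to the right and rows downward; lengths in m; the calibration is good to about 2 mm. A picture is of the moment at which its call begins: read the wrist's pose just before it. camera_model takes no time and is no camera call.
- ctrl.hand_in(): hands the job in; it is judged then, once.
The state is a dict: "time_s": time; "q": joint angles; "dq": joint speeds; "joint_efforts": joint torques, N m; "eef_pos": TCP position; "eef_rot": TCP orientation; "wrist_force": force on the tool from outside, world axes, zero at the start; "torque": the same for the moment, N m; "opening": opening from 0.0 (shut) to 1.0 (fully open); "grasp_force": force on a finger pad.
Only numpy, scipy, OpenCV 4.12 (cv2) and the standard library are available. Lean on these libraries where they do the work, as an engineer would, in place of code of your own. Each camera call takes 0.05 s, during which the arm holds its last target. There are 200 camera calls.

### The job

Somebody left a thin glass jar with a yellow cap standing on the blue lid of the parts washer: take it off, gripping it lightly (a grip of 20 to 30 N is plenty, and it cracks at about twice that), and set it down upright and wholly on the round cork mat without dropping it. Then, with the gripper, lift the washer's lid to 45 degrees and keep holding it there, still, so that I can fish out the valves with both hands; it falls shut if let go, so the program finishes while holding it. Leave the piston, the white can and the sprocket where they stand.

Things in the scene. Friction and masses are not known exactly. Their poses are not given: they have to be found in the camera images.
- washer: the parts washer: an open steel tank 220 (x) x 240 (y) x 125 mm high, fixed to the bench; origin at the centre of its underside, x points from its front (black panel, facing the robot) to its back, z up. It is turned by up to 0.3 rad about z
- lid (a joint): angle of the lid in rad: 0 shut, growing as its front edge rises, stop at 1.4; 45 degrees is 0.785. The lid is a blue plate 220 x 240 x 8 mm of about 0.5 kg on the tank, hinged along its back edge; nothing keeps it open: it falls shut from any angle
- lid_hinge (a point): the middle of the lid's hinge line, at the top back edge of the tank (126 mm above the bench); its axes turn with the lid: y along the hinge, -x along the lid to its front edge, z out of its upper face
- lid_handle (a point): the middle of the lid's handle, a straight round black bar 11 mm thick and 110 mm long on two posts 85 mm apart, parallel to the hinge; its centre line is 35 mm above the lid's upper face (43 mm out from the hinge line along the lid's z) and 190 mm from the hinge line along the lid, 30 mm behind the front edge; axes as lid_hinge. The bar can turn between gripper pads while the lid swings
- jar_center (a point): centre (half-way up) of the amber glass jar with the yellow cap: diameter 56 mm, 80 mm high, about 0.2 kg, thin glass, stands at first on the shut lid behind the handle; z is its axis, up when upright
- mat: round cork mat, diameter 160 mm, 4 mm thick, fixed flat on the bench to the left or the right of the washer; origin at the centre of its underside
- piston: bystander: aluminium piston 66 mm across standing on its crown with the dark rod pointing up, 122 mm high; origin under its centre
- degreaser: bystander: white can with a red band, 64 mm across, 150 mm high; origin under its centre
- sprocket: bystander: dark steel sprocket lying flat, 80 mm across, 22 mm high; origin under its centre
Not all that is in view belongs to the job. Of the things that look like the part that bears jar_center, the middle-sized one is meant.

How it is judged:
On the way, in this order (a step that is already met when the one before it is completed fails the run):
1. the jar stands upright and released, wholly on the cork mat (horizontal distance between jar_center and mat below 0.056 m and angle between jar_center's own z axis and vertical below 0.1 rad and contact force between jar and mat above 0.3 N and contact force between the fingers and jar below 0.1 N and linear speed of jar below 0.03 m/s), for 0.2 s.
2. the gripper holds the lid at 45 degrees (within 6) (value of joint lid between 0.68 and 0.89 rad and contact force between the fingers and lid above 0.5 N), for 0.3 s.
At the end, for the whole second after the job is handed in: the gripper's fingers hold the lid still at 45 degrees, within 6, and nothing else carries it; the jar stands upright and at rest on the cork mat, its centre within 56 mm of the mat's (all of step 2 and velocity of joint lid between -0.05 and 0.05 rad/s and contact force between each of jar, piston, degreaser, sprocket and lid below 0.1 N and horizontal distance between jar_center and mat below 0.056 m and angle between jar_center's own z axis and vertical below 0.1 rad and contact force between jar and mat above 0.3 N and linear speed of jar below 0.03 m/s); the arm keeps its last pose, push and grip.
It fails at once if the jar gripped too hard (more than 55 N a finger, 110 N over both) (contact force between the fingers and jar above 110 N).
It fails at once if the jar dropped: falling faster than 0.6 m/s out of the fingers (linear speed of jar above 0.6 m/s and contact force between the fingers and jar below 0.2 N).
It fails at once if the jar tipped over (angle between jar_center's own z axis and vertical above 0.8 rad).
It fails at once if a bystander shifted by more than 30 mm or knocked over (distance of any of piston, degreaser, sprocket from where it was at the start of the episode above 0.03 m or angle between any of piston, degreaser, sprocket's own z axis and vertical above 0.4 rad).
It also fails if it takes over 58 s, if anything falls off the work surface, if the arm or the gripper's body presses on something with over 40 N, if the wrist force passes 120 N, or if a joint passes its speed limit or range.

## Working session

There is one attempt and no reset: what is moved stays moved. The work goes in short steps, Python scripts to look and compute and a tool call to move; the robot and the scene stay as the last step left them, time stands still between calls to the robot, and variables do not carry over. Pictures are saved under pics/ and viewed, at most 10 in all, crops included, and the job is handed in when it is done.

Besides the shell and the picture viewer there is one more tool, called as name(argument=value, ...) on one line, values as JSON. carry_out: Moves the arm, as the interface text tells. Its arguments: {"type":"object","properties":{"deltas":{"type":"string"}},"required":["deltas"]}

```bash
mkdir -p pics; python3 - <<'E'
from bench import sensors, vision
import cv2, numpy as np
for n in ("top","side"):
    cv2.imwrite(f"pics/{n}0.png",vision.camera(n)); m=vision.camera_model(n)
    np.set_printoptions(precision=4,suppress=True); print(n,m["K"],m["extrinsics"])
o=sensors.get_obs(); print(o); print(vision.camera_model("wrist"))
E
```

```text
top [[520.2689   0.     318.2587]
 [  0.     520.2689 230.8144]
 [  0.       0.       1.    ]] [[ 0.029  -0.9995  0.0154 -0.0173]
 [-0.9925 -0.0306 -0.1185  0.6009]
 [ 0.1189 -0.0118 -0.9928  1.111 ]
 [ 0.      0.      0.      1.    ]]
side [[610.2855   0.     314.7467]
 [  0.     610.2855 244.9664]
 [  0.       0.       1.    ]] [[-0.8588 -0.5122 -0.0061  0.519 ]
 [-0.3943  0.6686 -0.6304  0.308 ]
 [ 0.327  -0.539  -0.7762  1.107 ]
 [ 0.      0.      0.      1.    ]]
{'time_s': 0.1, 'q': array([-1.3533,  0.1815,  1.6079, -0.    ,  1.3538, -0.2063]), 'dq': array([ 0.0018, -0.0014, -0.0034, -0.0003,  0.0003,  0.0006]), 'joint_efforts': array([  0.0007, -44.5877, -35.2237,  -0.0001,   0.0041,  -0.    ]), 'eef_pos': array([ 0.2364, -0.5236,  0.2305]), 'eef_rot': array([-0.0008,  0.9776,  0.2103, -0.    ]), 'wrist_force': array([ 0.3951, -0.0184, -0.0284]), 'torque': array([ 0.0108, -0.0399, -0.0047]), 'grasp_force': 0.0, 'opening': 0.9992770203349379}
{'K': array([[420.8655,   0.    , 316.525 ],
       [  0.    , 420.8655, 239.7926],
       [  0.    ,   0.    ,   1.    ]]), 'hand_eye': array([[ 0.0001, -0.953 , -0.303 ,  0.0776],
       [ 1.    ,  0.0003, -0.0004, -0.0004],
       [ 0.0005, -0.303 ,  0.953 , -0.1421],
       [ 0.    ,  0.    ,  0.    ,  1.    ]])}
```

View pics/top0.png

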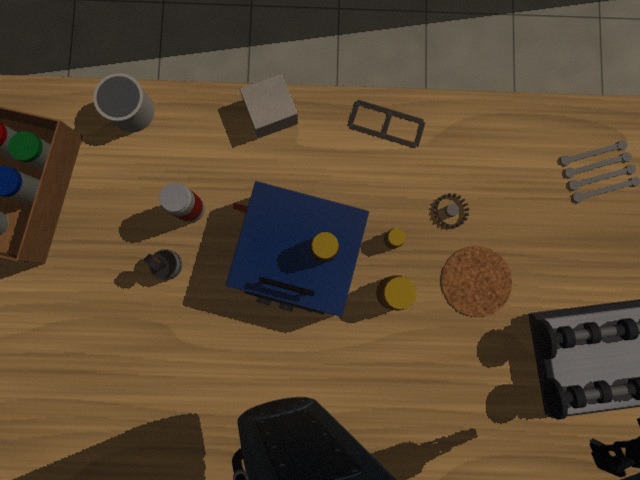

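View pics/side0.png

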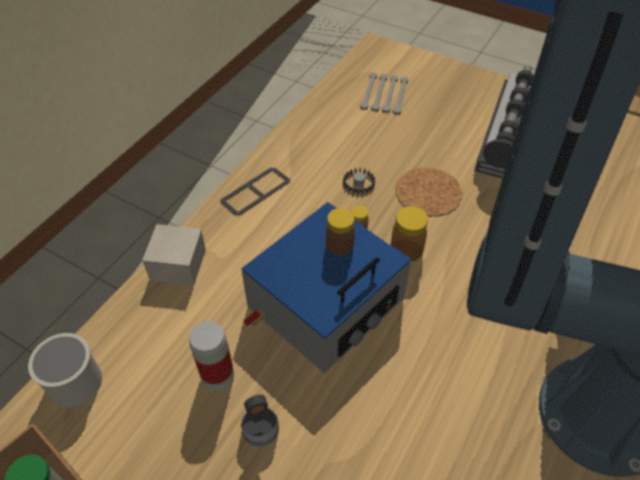

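The top view shows three yellow-capped jars: (324,246) on the blue lid, (396,238) small on the bench, and (398,293) large on the bench. The one on the lid is the middle-sized jar I want. The mat is at (476,281), the handle bar at about (287,286), the can at (180,200), the piston at (165,264) and the sprocket at (449,211). The side view agrees, with the jar on the lid at (341,230).

```bash
cat > h.py <<'E'
import cv2, numpy as np
from scipy.spatial.transform import Rotation as R
np.set_printoptions(precision=4,suppress=True)
def cast(m,px,z,E=None):
    E=np.asarray(m["extrinsics"]) if E is None else E
    d=E[:3,:3].T@np.linalg.solve(m["K"],[px[0],px[1],1.]); c=-E[:3,:3].T@E[:3,3]
    return c+d*(z-c[2])/d[2]
def blobs(img,lo,hi,amin=60):
    k=cv2.inRange(cv2.cvtColor(img,cv2.COLOR_BGR2HSV),lo,hi)
    k=cv2.morphologyEx(k,cv2.MORPH_CLOSE,np.ones((5,5)))
    return [c for c in cv2.findContours(k,cv2.RETR_EXTERNAL,cv2.CHAIN_APPROX_NONE)[0] if cv2.contourArea(c)>amin]
def tool(o): 
    w,x,y,z=o["eef_rot"]; return np.array(o["eef_pos"]),R.from_quat([x,y,z,w])
def wristE(m,o):
    p,r=tool(o); T=np.eye(4); T[:3,:3]=r.as_matrix(); T[:3,3]=p
    return np.linalg.inv(T@m["hand_eye"])
E
python3 - <<'E'
from h import *
from bench import vision
for n,f in (("top","pics/top0.png"),("side","pics/side0.png")):
    img=cv2.imread(f); m=vision.camera_model(n)
    print(n)
    for c in blobs(img,(18,140,110),(32,255,255)):
        (u,v),(a,b),_=cv2.fitEllipse(c)
        zs=(.214,.1,.0)
        print("yel",(u,v),a,b,cv2.boundingRect(c),*[cast(m,(u,v),z) for z in zs])
    c=max(blobs(img,(105,120,40),(125,255,255),1000),key=cv2.contourArea)
    h=cv2.convexHull(c); ap=cv2.approxPolyDP(h,12,True)[:,0]
    print("lid",[(p,cast(m,p,.134)) for p in ap])
    L=cast
    # cork mat
    cs=blobs(img,(5,90,60),(17,255,255),800)
    for c in cs:
        (u,v),(a,b),_=cv2.fitEllipse(c)
        if min(a,b)>35 and max(a,b)<90: print("mat?",u,v,a,b,cast(m,(u,v),.004))
img=cv2.imread("pics/top0.png")
cv2.imwrite("pics/crop1.png",cv2.resize(img[170:330,220:540],None,fx=2.5,fy=2.5,interpolation=2))
E
```

```text
top
yel (400.7722473144531, 292.5858154296875) 30.744529724121094 31.192190170288086 (385, 277, 32, 32) [ 0.4702 -0.1521  0.214 ] [ 0.4709 -0.1718  0.1   ] [ 0.4714 -0.1891  0.    ]
yel (324.8912353515625, 244.9352264404297) 23.89211654663086 24.279308319091797 (313, 233, 25, 25) [ 0.5539 -0.0102  0.214 ] [ 0.5644 -0.0131  0.1   ] [ 0.5737 -0.0157  0.    ]
yel (397.2661437988281, 236.6082763671875) 15.531147956848145 18.271461486816406 (389, 228, 17, 20) [ 0.5735 -0.1445  0.214 ] [ 0.5864 -0.1633  0.1   ] [ 0.5977 -0.1799  0.    ]
lid [(array([256, 182], dtype=int32), array([0.6854, 0.1313, 0.134 ])), (array([367, 212], dtype=int32), array([ 0.6308, -0.0957,  0.134 ])), (array([341, 315], dtype=int32), array([ 0.4232, -0.0479,  0.134 ])), (array([226, 285], dtype=int32), array([0.4755, 0.1818, 0.134 ]))]
side
yel (411.6985168457031, 217.82815551757812) 24.042984008789062 31.636852264404297 (396, 206, 32, 25) [ 0.4392 -0.0747  0.214 ] [ 0.4709 -0.1736  0.1   ] [ 0.4987 -0.2604  0.    ]
yel (345.8193664550781, 216.41421508789062) 19.000272750854492 41.56230545043945 (328, 205, 40, 24) [ 0.5455 -0.0162  0.214 ] [ 0.5916 -0.1072  0.1   ] [ 0.6319 -0.187   0.    ]
lid [(array([328, 204], dtype=int32), array([ 0.626 , -0.0914,  0.134 ])), (array([409, 260], dtype=int32), array([ 0.4201, -0.0437,  0.134 ])), (array([324, 337], dtype=int32), array([0.4747, 0.1844, 0.134 ])), (array([244, 268], dtype=int32), array([0.6804, 0.132 , 0.134 ]))]
```

View pics/crop1.png

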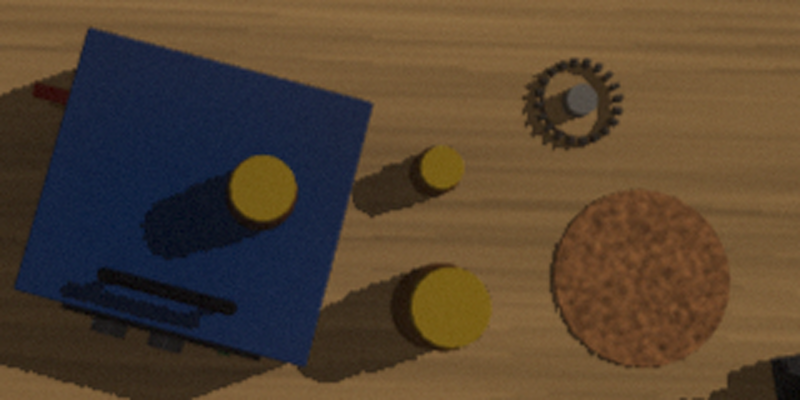

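The crop confirms it: the cap on the lid (about 65 px in the crop) sits between the small cap (50 px) and the large one (80 px). In the crop the bar's centre is at (167,290) and the mat's centre at (641,278). Moving above the jar with the tool turned square to the lid.

carry_out(deltas="0 0 -60 0 0 0 0; 501 -338 -100 0 0 -0.916 0; 501 -338 -100 0 0 -0.916 0; 501 -338 -100 0 0 -0.916 0; 501 -338 -100 0 0 -0.916 0; 501 -338 -100 0 0 -0.916 0; 501 -338 -100 0 0 -0.916 0; 501 -338 -100 0 0 -0.916 0; 501 -338 -100 0 0 -0.916 0; 501 -338 -100 0 0 -0.916 0; 501 -338 -100 0 0 -0.916 0; 501 -338 -100 0 0 -0.916 0")

```text
time_s: 1.6
eef_pos: [0.5549, -0.0072, 0.3308]
eef_rot: [-0.001, 0.783, 0.623, -0.0]
wrist_force: [-0.3, -0.9, 0.2]
opening: 1.0
grasp_force: 0.0
```

```bash
python3 - <<'E'
from h import *
from bench import vision,sensors
m=vision.camera_model("wrist"); o=sensors.get_obs(); img=vision.camera("wrist"); cv2.imwrite("pics/w1.png",img)
E=wristE(m,o); p,r=tool(o); print(o["time_s"],p,r.as_matrix(),o["wrist_force"])
for c in blobs(img,(18,140,80),(32,255,255)):
    (u,v),(a,b),_=cv2.fitEllipse(c); w=cast(m,(u,v),.214,E); print("yel",u,v,a,b,w,"tool mm",1e3*r.inv().apply(w-p))
t=vision.camera_model("top")
print("handle",cast(t,(286.8,286),.169),"mat",cast(t,(476.4,281.2),.004))
for x in ((552,278),(730,278),(641,190),(641,366)): print(cast(t,(220+x[0]/2.5,170+x[1]/2.5),.004))
E
```

```text
1.6 [ 0.5549 -0.0072  0.3308] [[ 0.2246  0.9744 -0.0007]
 [ 0.9744 -0.2246  0.0007]
 [ 0.0006 -0.0008 -1.    ]] [-0.2948 -0.8531  0.209 ]
yel 315.712158203125 395.5534362792969 11.126267433166504 39.08027648925781 [ 0.5262 -0.1275  0.214 ] tool mm [-123.7143   -0.8524  116.7009]
yel 273.9630432128906 354.5991516113281 68.40950775146484 89.59397888183594 [ 0.5051 -0.0875  0.214 ] tool mm [-89.4144 -30.3276 116.7448]
yel 378.8240051269531 317.22418212890625 37.49235916137695 41.117923736572266 [ 0.5826 -0.075   0.214 ] tool mm [-59.9077  42.3974 116.7011]
yel 314.3923645019531 232.75856018066406 74.84286499023438 76.94479370117188 [ 0.5533 -0.0064  0.214 ] tool mm [  0.4013  -1.6434 116.7717]
handle [0.4767 0.0596 0.169 ] mat [ 0.5018 -0.3588  0.004 ]
[ 0.4995 -0.2784  0.004 ]
[ 0.5042 -0.4393  0.004 ]
[ 0.5814 -0.3593  0.004 ]
[ 0.4235 -0.3582  0.004 ]
```

View pics/w1.png

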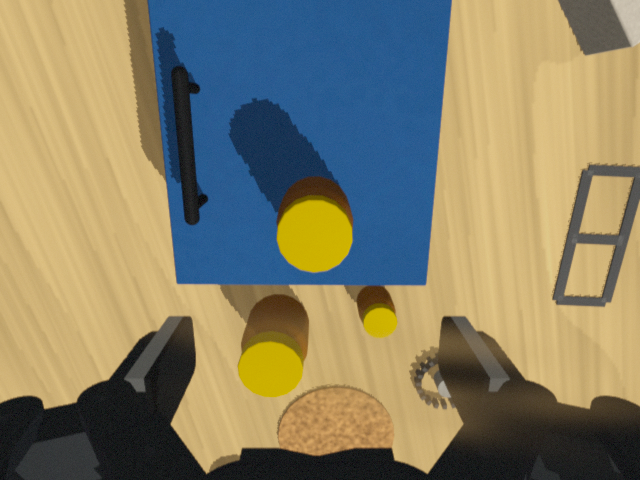

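The wrist view is as expected: the jar's cap is at (314,233), the bar runs from (180,70) to (193,220), and the large jar, small jar and mat are behind. Descending on the jar; its offset is only about 2 mm.

carry_out(deltas="0 -1.5 60 0 0 0 0; 0 -1.5 110 0 0 0 0; 0 -1.5 150 0 0 0 0; 0 -1.5 178 0 0 0 0; 0 -1.5 178 0 0 0 0.1; 0 -1.5 178 0 0 0 0.2; 0 -1.5 178 0 0 0 0.26; 0 -1.5 178 0 0 0 0.28; 0 -1.5 178 0 0 0 0.3; 0 -1.5 178 0 0 0 0.3")

```text
time_s: 2.9
eef_pos: [0.5528, -0.0096, 0.1535]
eef_rot: [0.0, 0.784, 0.621, 0.0]
wrist_force: [0.6, 0.0, -0.1]
opening: 0.7
grasp_force: 0.0
```

Opening 0.70 is about 59.5 mm with no contact yet, so I'll creep in.

carry_out(deltas="0 0 0 0 0 0 0.31; 0 0 0 0 0 0 0.32; 0 0 0 0 0 0 0.33; 0 0 0 0 0 0 0.33")

```text
time_s: 3.4
eef_pos: [0.5527, -0.0097, 0.1532]
eef_rot: [-0.0, 0.784, 0.621, -0.0]
wrist_force: [-0.8, -0.5, 0.2]
opening: 0.673
grasp_force: 0.0
```

carry_out(deltas="0 0 0 0 0 0 0.335; 0 0 0 0 0 0 0.34; 0 0 0 0 0 0 0.34")

```text
time_s: 3.78
eef_pos: [0.5527, -0.0097, 0.1533]
eef_rot: [0.0, 0.784, 0.621, -0.0]
wrist_force: [0.3, -0.7, 0.3]
opening: 0.658
grasp_force: 0.0
```

carry_out(deltas="0 0 0 0 0 0 0.345; 0 0 0 0 0 0 0.345")

```text
time_s: 4.03
eef_pos: [0.5527, -0.0097, 0.1533]
eef_rot: [0.0, 0.784, 0.621, -0.0]
wrist_force: [-0.3, -0.1, 0.2]
opening: 0.656
grasp_force: 0.0
```

carry_out(deltas="0 0 0 0 0 0 0.35; 0 0 0 0 0 0 0.35")

```text
time_s: 4.28
eef_pos: [0.5527, -0.0097, 0.1534]
eef_rot: [0.0, 0.784, 0.621, 0.0]
wrist_force: [-0.6, 0.8, 0.7]
opening: 0.65
grasp_force: 5.7
```

carry_out(deltas="0 0 0 0 0 0 0.355; 0 0 0 0 0 0 0.355")

```text
time_s: 4.53
eef_pos: [0.5527, -0.0097, 0.1534]
eef_rot: [0.0, 0.784, 0.621, 0.0]
wrist_force: [-1.9, -0.1, 1.9]
opening: 0.646
grasp_force: 13.9
```

carry_out(deltas="0 0 0 0 0 0 0.36; 0 0 0 0 0 0 0.36")

```text
time_s: 4.78
eef_pos: [0.5527, -0.0097, 0.1535]
eef_rot: [0.0, 0.784, 0.621, 0.0]
wrist_force: [-1.2, 0.8, 5.1]
opening: 0.647
grasp_force: 23.1
```

The grip is 23 N, as wanted. A slow lift first.

carry_out(deltas="0 0 -5 0 0 0 0.362; 0 0 -15 0 0 0 0.362; 0 0 -30 0 0 0 0.362; 0 0 -45 0 0 0 0.362; 0 0 -60 0 0 0 0.362; 0 0 -60 0 0 0 0.362")

```text
time_s: 5.52
eef_pos: [0.5538, -0.0099, 0.2154]
eef_rot: [0.001, 0.784, 0.621, 0.001]
wrist_force: [-0.6, 0.5, -2.1]
opening: 0.644
grasp_force: 27.2
```

```bash
python3 - <<'E'
from h import *
from bench import vision,sensors
img=vision.camera("side"); cv2.imwrite("pics/s1.png",img)
o=sensors.get_obs(); p,r=tool(o); print(p,r.as_matrix())
for z in (.16,.25): print(1e3*r.inv().apply(np.array([.5018,-.3588,z])-p))
E
```

```text
[ 0.5532 -0.0098  0.2142] [[ 0.2289  0.9734  0.0017]
 [ 0.9734 -0.2289 -0.0004]
 [-0.      0.0018 -1.    ]]
[-351.5137   29.8085   54.261 ]
[-351.5139   29.9682  -35.7388]
```

View pics/s1.png

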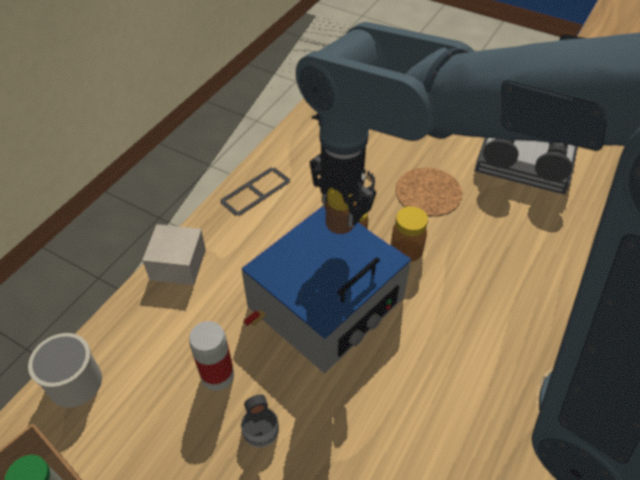

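The side view shows the jar in the gripper at (340,205), clear of the lid. Carrying it over the mat, at height.

carry_out(deltas="-15 0 -25 0 0 0 0.362; -45 2 -36 0 0 0 0.362; -85 6 -36 0 0 0 0.362; -125 10 -36 0 0 0 0.362; -165 14 -36 0 0 0 0.362; -205 18 -36 0 0 0 0.362; -245 22 -36 0 0 0 0.362; -285 25 -36 0 0 0 0.362; -320 28 -36 0 0 0 0.362; -340 30 -36 0 0 0 0.362; -351 30 -36 0 0 0 0.362; -351 30 -36 0 0 0 0.362")

```text
time_s: 7.08
eef_pos: [0.5014, -0.358, 0.2489]
eef_rot: [-0.0, 0.784, 0.621, 0.0]
wrist_force: [0.7, -0.5, -2.5]
opening: 0.645
grasp_force: 27.3
```

carry_out(deltas="0 0 20 0 0 0 0.362; 0 0 60 0 0 0 0.362; 0 0 100 0 0 0 0.362; 0 0 140 0 0 0 0.362; 0 0 175 0 0 0 0.362; 0 0 195 0 0 0 0.362; 0 0 205 0 0 0 0.362; 0 0 210 0 0 0 0.362; 0 0 210 0 0 0 0.362")

```text
time_s: 8.2
eef_pos: [0.502, -0.3586, 0.04]
eef_rot: [0.001, 0.784, 0.621, 0.0]
wrist_force: [0.4, -0.2, -2.1]
opening: 0.641
grasp_force: 27.3
```

carry_out(deltas="0 0 5 0 0 0 0.362; 0 0 9 0 0 0 0.362; 0 0 12 0 0 0 0.362; 0 0 14 0 0 0 0.362; 0 0 15.5 0 0 0 0.362; 0 0 15.5 0 0 0 0.362")

```text
time_s: 8.95
eef_pos: [0.5016, -0.3582, 0.0241]
eef_rot: [-0.0, 0.784, 0.621, -0.0]
wrist_force: [-0.9, 1.1, 0.5]
opening: 0.642
grasp_force: 27.6
```

carry_out(deltas="0 0 1 0 0 0 0.362; 0 0 1 0 0 0 0.362")

```text
time_s: 9.2
eef_pos: [0.5016, -0.3583, 0.0241]
eef_rot: [-0.0, 0.784, 0.621, -0.0]
wrist_force: [-3.9, 3.9, 10.3]
opening: 0.642
grasp_force: 28.4
```

The wrist force rose to +10 N, so the jar is on the mat. Releasing gently, then going straight up.

carry_out(deltas="0 0 -0.5 0 0 0 0.355; 0 0 -0.5 0 0 0 0.345; 0 0 -0.5 0 0 0 0.33; 0 0 -0.5 0 0 0 0.28; 0 0 -0.5 0 0 0 0.1; 0 0 -0.5 0 0 0 0; 0 0 -0.5 0 0 0 0; 0 0 -20 0 0 0 0; 0 0 -60 0 0 0 0; 0 0 -120 0 0 0 0; 0 0 -180 0 0 0 0; 0 0 -240 0 0 0 0")

```text
time_s: 10.7
eef_pos: [0.5014, -0.3581, 0.2666]
eef_rot: [0.001, 0.784, 0.621, 0.0]
wrist_force: [0.3, -1.2, 0.5]
opening: 0.999
grasp_force: 0.0
```

```bash
python3 - <<'E'
from h import *
from bench import vision,sensors
m=vision.camera_model("wrist"); o=sensors.get_obs(); img=vision.camera("wrist"); cv2.imwrite("pics/w2.png",img)
E=wristE(m,o); p,r=tool(o); print(o["time_s"],p,r.as_matrix())
for c in blobs(img,(18,140,80),(32,255,255)):
    (u,v),(a,b),_=cv2.fitEllipse(c); print("yel",u,v,a,b,cast(m,(u,v),.084,E))
print("to above handle",1e3*r.inv().apply(np.array([.475,.061,.265])-p))
E
```

```text
10.7 [ 0.5014 -0.3581  0.2666] [[ 0.2289  0.9735  0.0013]
 [ 0.9735 -0.2289 -0.0014]
 [-0.001   0.0016 -1.    ]]
yel 448.1806335449219 343.91082763671875 16.191852569580078 21.93990707397461 [ 0.5862 -0.5026  0.084 ]
yel 316.6333923339844 207.79769897460938 62.942657470703125 64.10689544677734 [ 0.5017 -0.3569  0.084 ]
yel 197.9600830078125 5.896385192871094 13.938897132873535 41.00483703613281 [ 0.4548 -0.1998  0.084 ]
to above handle [ 401.8798 -121.6495    0.9389]
```

View pics/w2.png

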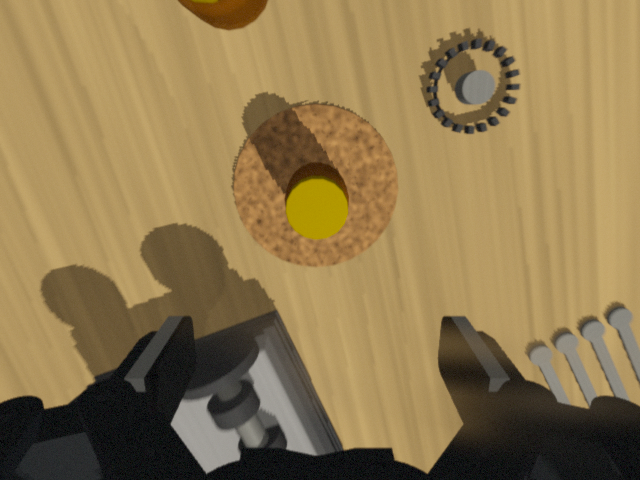

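The jar stands upright at (316,208), centred on the mat. On to the handle.

carry_out(deltas="55 -17 -20 0 0 0 0; 110 -34 -20 0 0 0 0; 165 -50 -20 0 0 0 0; 220 -67 -20 0 0 0 0; 275 -83 -10 0 0 0 0; 330 -100 0 0 0 0 0; 380 -115 0 0 0 0 0; 402 -122 0 0 0 0 0; 402 -122 0 0 0 0 0; 402 -122 0 0 0 0 0")

```text
time_s: 12.0
eef_pos: [0.475, 0.0605, 0.2635]
eef_rot: [0.001, 0.784, 0.621, 0.0]
wrist_force: [0.3, -0.7, -0.8]
opening: 1.0
grasp_force: 0.0
```

```bash
python3 - <<'E'
from h import *
from bench import vision,sensors
m=vision.camera_model("wrist"); o=sensors.get_obs(); img=vision.camera("wrist"); cv2.imwrite("pics/w3.png",img)
E=wristE(m,o); p,r=tool(o); print(o["time_s"],p,r.as_matrix())
k=cv2.inRange(cv2.cvtColor(img,cv2.COLOR_BGR2HSV),(0,0,0),(180,255,45)); k[300:]=0
for c in cv2.findContours(k,cv2.RETR_EXTERNAL,cv2.CHAIN_APPROX_NONE)[0]:
    if cv2.contourArea(c)>300: print(cv2.minAreaRect(c),cast(m,cv2.minAreaRect(c)[0],.169,E))
E
```

```text
12.0 [0.475  0.0605 0.2635] [[ 0.2289  0.9734  0.0012]
 [ 0.9734 -0.2289 -0.0006]
 [-0.0003  0.0013 -1.    ]]
((316.0, 224.0), (150.0, 18.0), 90.0) [0.4774 0.0726 0.169 ]
```

View pics/w3.png

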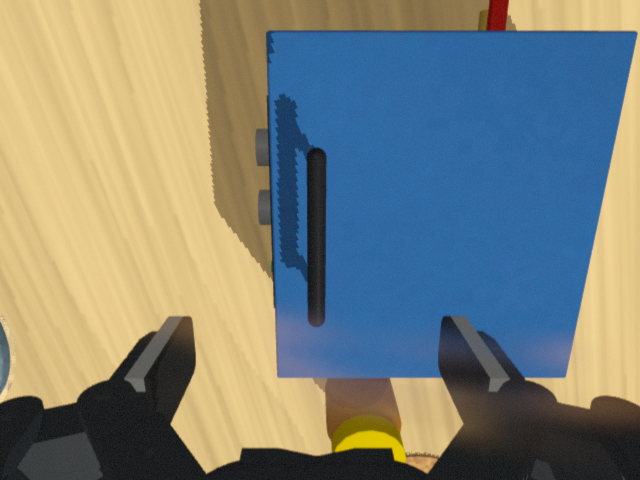

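The bar spans (316,148) to (317,326), parallel to the tool's x and centred to within 1 mm across. Descending and closing.

carry_out(deltas="0 0 50 0 0 0 0; 0 0 90 0 0 0 0; 0 0 110 0 0 0 0; 0 0 110 0 0 0 0.4; 0 0 110 0 0 0 0.8; 0 0 110 0 0 0 1; 0 0 110 0 0 0 1; 0 0 110 0 0 0 1; 0 0 110 0 0 0 1; 0 0 110 0 0 0 1")

```text
time_s: 13.3
eef_pos: [0.475, 0.061, 0.1538]
eef_rot: [0.0, 0.784, 0.621, 0.0]
wrist_force: [-2.1, -0.3, 5.4]
opening: 0.102
grasp_force: 58.6
```

```bash
python3 - <<'E'
from h import *
from bench import sensors
o=sensors.get_obs(); p,r=tool(o); print(p,o["opening"],o["grasp_force"],o["wrist_force"])
ph0=np.arctan2(.043,.19); L=np.hypot(.043,.19)
for d in range(4,49,4):
    a=ph0+np.radians(d); back=L*(np.cos(ph0)-np.cos(a)); up=L*(np.sin(a)-np.sin(ph0))
    w=np.array([back*.9734,-back*.229,up]); print(d,1e3*r.inv().apply(w))
E
```

```text
[0.475  0.061  0.1538] 0.10225044947521522 58.56282949447632 [-2.0987 -0.3168  5.3577]
4 [ -0.0037   3.4719 -13.1464]
8 [ -0.0076   7.8524 -26.0187]
12 [ -0.0118  13.1201 -38.554 ]
16 [ -0.0162  19.2493 -50.6913]
20 [ -0.0208  26.2103 -62.3714]
24 [ -0.0256  33.969  -73.5376]
28 [ -0.0305  42.4878 -84.1352]
32 [ -0.0355  51.725  -94.1129]
36 [  -0.0406   61.6357 -103.4218]
40 [  -0.0458   72.1716 -112.0167]
44 [  -0.051    83.2814 -119.8557]
48 [  -0.0563   94.9109 -126.9006]
```

The bar is gripped at 58 N. Following the arc in two stages to 45°, a row every 4° or so.

carry_out(deltas="0 1.5 -6.6 0 0 0 1; 0 3.5 -13 0 0 0 1; 0 5.5 -19.6 0 0 0 1; 0 8 -26 0 0 0 1; 0 10.5 -32.4 0 0 0 1; 0 13 -38.6 0 0 0 1; 0 16 -44.7 0 0 0 1; 0 19 -50.7 0 0 0 1; 0 22.5 -56.6 0 0 0 1; 0 26 -62.4 0 0 0 1; 0 26 -62.4 0 0 0 1")

```text
time_s: 14.68
eef_pos: [0.4992, 0.0553, 0.2158]
eef_rot: [-0.001, 0.784, 0.621, -0.001]
wrist_force: [-8.0, 0.5, 0.5]
opening: 0.096
grasp_force: 58.6
```

carry_out(deltas="0 4 -5.7 0 0 0 1; 0 8 -11.2 0 0 0 1; 0 12 -16.6 0 0 0 1; 0 16.5 -21.8 0 0 0 1; 0 21 -26.8 0 0 0 1; 0 25.5 -31.7 0 0 0 1; 0 30.5 -36.5 0 0 0 1; 0 35.5 -41 0 0 0 1; 0 40.5 -45.4 0 0 0 1; 0 46 -49.6 0 0 0 1; 0 53 -54.7 0 0 0 1; 0 60 -59.3 0 0 0 1")

```text
time_s: 16.18
eef_pos: [0.5576, 0.0416, 0.2784]
eef_rot: [-0.0, 0.784, 0.621, -0.001]
wrist_force: [-15.7, 1.4, 16.6]
opening: 0.103
grasp_force: 58.7
```

carry_out(deltas="0 0 0 0 0 0 1; 0 0 0 0 0 0 1; 0 0 0 0 0 0 1; 0 0 0 0 0 0 1; 0 0 0 0 0 0 1; 0 0 0 0 0 0 1")

```text
time_s: 16.92
eef_pos: [0.558, 0.0415, 0.2787]
eef_rot: [0.0, 0.784, 0.621, 0.0]
wrist_force: [-15.7, 1.4, 18.8]
opening: 0.107
grasp_force: 59.7
```

```bash
python3 - <<'E'
from h import *
from bench import vision,sensors
o=sensors.get_obs(); print(o["time_s"],o["eef_pos"],o["wrist_force"],o["torque"],o["grasp_force"],np.abs(o["dq"]).max())
a=vision.camera("side"); t=vision.camera("top")
cv2.imwrite("pics/fin.png",np.hstack([cv2.resize(a[60:420,120:520],(400,360)),t[100:460,180:580]]))
# lid front corners from the side view: cast onto vertical planes of the lid's side edges is done by hand
E
```

```text
16.925 [0.558  0.0415 0.2787] [-15.7133   1.3803  18.7727] [0.3006 2.761  0.0403] 59.65187072753906 0.0025030146910947917
```

View pics/fin.png

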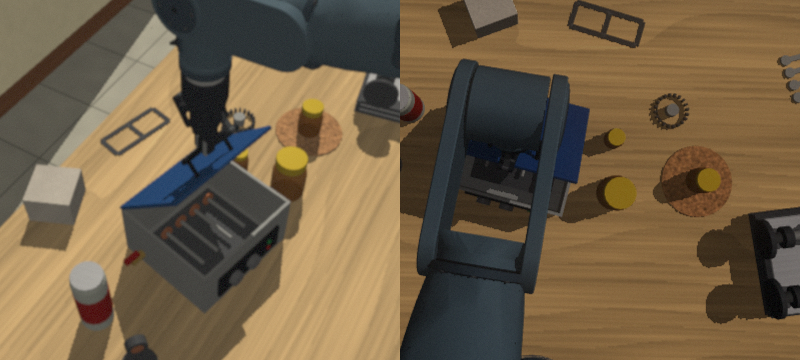

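The side view shows the lid open, with its front-right corner at crop (270,128), full-frame pixel (390,188). The jar is upright on the mat and the bystanders are untouched. Checking the angle from that corner.

```bash
python3 - <<'E'
from h import *
from bench import vision
m=vision.camera_model("side"); ex=np.array([.9734,-.229]); h=np.array([.659,.019]); ey=np.array([.229,.9734])
for px,s in (((390,188),-.12),((244,268),.12)):
    a=cast(m,px,.1); b=cast(m,px,.4); f=lambda p:(p[:2]-h)@ey-s
    w=a+(b-a)*f(a)/(f(a)-f(b)); x=-(w[:2]-h)@ex; z=w[2]-.126
    print(w,x,z,np.hypot(x,z),"deg",np.degrees(np.arctan2(z,x)-np.arctan2(.004,.22)))
E
```

```text
[ 0.4845 -0.0632  0.2789] 0.15103810623562045 0.15288597633967893 0.2149107519334001 deg 44.306729573216664
[0.6744 0.1387 0.1457] 0.012447934713959061 0.01966112921424873 0.02327039064180857 deg 56.61948688540457
```

The corner gives 44.3° at a radius of 0.215 m (nominal 0.22), and the arm is still. Handing in.

```bash
python3 -c "
from bench import ctrl; print(ctrl.hand_in())"
```

```text
the job is handed in; nothing more can be done
None
```

The jar stands upright at the centre of the cork mat, the gripper is holding the washer's lid still at about 44° (measured from the side camera), the piston, can and sprocket were not moved, and the job is handed in.

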